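# Feed a slide tray through a spring-gated chute

### The job

Press the gate's long pedal down with one fingertip so that the gate stands clear, and while you keep it down push the slide tray by its upright end plate with the other finger, under the gate and right up to the end stop. Then let go of the pedal, so that the gate drops shut behind the slides, and leave everything. Push gently and only push: do not grip or lift the tray, do not let gate and tray touch at all, and leave the tubes, bottle and mailer beside the chute where they stand.

Things in the scene. Friction and masses are not known exactly. Their poses are not given: they have to be found in the camera images.
- chute: Fixed grey metal chute, 375 x 84 mm, level. Origin: on the bench under its centre line. x points down the chute (the way the tray goes), y to the pedal's side, z up. Floor 6 mm above the bench, x = -150 to 225 mm; channel 66 mm wide; wall tops 18 mm, end stop 34 mm above the bench. Hinge posts at x = -146 and 140, y = 50 mm, 64 mm high; a 10 mm hinge tube between them, axis at z = 54 mm.
- gate (a joint): Gate angle, rad: 0 shut, 0.70 hard stop. One rigid part turns about the hinge tube along the chute: pedal on the +y side, arm and hanging blade (across the channel) on the -y side; pressing the pedal down lifts the blade. Blade clears slides and box from 0.42 on; 0.5 to 0.6 leaves good room. A spring shuts it when let go; holding it open takes about 3 to 8 N on the pedal.
- pedal_mid (a point): Middle of the pedal's upper face, moves with the gate. Plate 220 mm long (chute x = -140 to 80 mm), 44 mm wide. At gate 0.55 it is level, top 38 mm above the bench, chute y = 68 to 112 mm, with a low rib on its inner edge (to y = 71). Shut, it slopes up outward at 0.55 rad, its middle 61 mm above the bench at y = 92 mm. A fingertip can slide lengthwise on it.
- tray: White slide tray, loose, about 0.2 to 0.4 kg, lying in the chute before the gate, axes along the chute's. Origin: centre of the underside of its slide box (80 mm along x, 62 mm wide, 22 mm high; glass slides stand to 28 mm). Behind the box (-x) a tongue 8 mm thick, 44 mm wide runs back to an upright end plate at x = -116 to -110 mm, 64 mm wide, its top 58 mm above the underside.
- push_face (a point): Centre of the rear face of the tray's end plate, the face to push on; 40 mm above the tray's underside, normal along the tray's -x. It starts 60 to 102 mm behind the chute's origin.
- tray_nose (a point): Middle of the front face of the slide box, 11 mm above the tray's underside.
- slides_rear (a point): Middle of the rear face of the slide box, 11 mm above the tray's underside.
- gate_line (a point): Point on the chute floor, on its centre line, under the middle of the blade (chute x = 120 mm). The blade is 4 mm thick; shut, its lower edge hangs 20 mm above the bench, so only the tray's tongue passes under it.
- stop_face (a point): Middle of the two rubber bumpers on the end stop's face (chute x = 208 mm), 22 mm above the bench. The tray is home when its nose meets them; slides_rear then lies 8 mm past gate_line.
- tube_blue: Bystander: upright screw tube with blue cap, 34 mm across, 117 mm tall, beside the far end of the chute. Origin: centre of its underside.
- tube_orange: Bystander: upright screw tube with orange cap, 34 mm across, 114 mm tall, beside the far end of the chute. Origin: centre of its underside.
- reagent: Bystander: small orange reagent bottle, 36 mm across, 75 mm tall, on the chute's -y side. Origin: centre of its underside.
- slide_mailer: Bystander: green slide mailer box, 85 x 30 x 34 mm, on the chute's -y side. Origin: centre of its underside.

How it is judged:
On the way, in this order (a step that is already met when the one before it is completed fails the run):
1. a finger holds the gate open while the tray is still before it (value of joint gate above 0.42 rad and contact force between the fingers and gate above 0.5 N and x of tray_nose in the frame of chute below 0.115 m), for 0.2 s.
2. a finger pushes the tray under the gate while another holds the gate open (value of joint gate above 0.42 rad and contact force between the fingers and gate above 0.5 N and contact force between the fingers and tray above 0.1 N and x of tray_nose in the frame of chute above 0.135 m and x of slides_rear in the frame of chute below 0.118 m), for 0.1 s.
At the end, for the whole second after the job is handed in: The tray lies flat and at rest in the chute with its nose within 6 mm of the end stop's bumpers, its slide box wholly past the blade, and the gate is shut (under 0.05 rad) behind the slides, over the tongue (x of slides_rear in the frame of chute above 0.1235 m and x of tray_nose in the frame of chute above 0.202 m and value of joint gate below 0.05 rad and linear speed of tray below 0.01 m/s and z of tray in the frame of chute below 0.01 m and angle between tray's own z axis and vertical below 0.05 rad and angle between the x axis of tray and the x axis of chute, either way round below 0.08 rad and horizontal distance between tray and gate_line below 0.07 m); the robot touches nothing.
It fails at once if the tray is lifted (more than 10 mm) or tipped (z of tray in the frame of chute above 0.016 m or angle between tray's own z axis and vertical above 0.15 rad).
It fails at once if gate and tray touch (contact force between gate and tray above 0.5 N).
It fails at once if the gate or tray is pressed roughly (over 40 N) (contact force between the fingers and gate above 40 N or contact force between the fingers and tray above 40 N).
It fails at once if a tube, the bottle or the mailer beside the chute is pushed away (over 20 mm) or knocked over (distance of any of tube_blue, tube_orange, reagent, slide_mailer from where it was at the start of the episode above 0.02 m or angle between any of tube_blue, tube_orange, reagent, slide_mailer's own z axis and vertical above 0.4 rad).
It also fails if it takes over 51 s, if anything falls off the work surface, if the arm or the gripper's body presses on something with over 40 N, if the wrist force passes 120 N, or if a joint passes its speed limit or range.

### The arm

A 6-joint arm with a two-finger parallel gripper is mounted at the origin on a cart in front of the work surface, level with it; the furniture and walls round the work are solid. World frame = base frame: x ahead of the robot, y to its left, z up, the work surface at z = 0. Lengths are in m, angles in rad, forces in N, time in s.
With the tool pointing down it reaches from about 0.25 to 0.725 m from the base axis. Payload 4 kg.
Tool frame: the origin (TCP) lies at the very end of the fingers, on their centre line; the grasp point (between the pads) lies 19 mm behind it; x points along the fingers, z is the direction in which the jaws open and shut, and the axes are right-handed (so a half turn about x gives the same grasp; the last joint's range is limited). The gripper opens to 85 mm and grips with 20 to 120 N. Pads are 22 mm wide; open, the fingers measure 114 mm over their backs; the gripper's body (76 mm by 85 mm) begins 54 mm behind the grasp point. The pads swing forward as they close: fully open they stand 13 mm farther back than shut.
Start: joints at [0, 0.241, 0.005, 1.335, 0, 1.571], TCP at [0.5, -0, 0.191] pointing down, gripper open.
Joint ranges: [-2.72, 2.72], [-1.05, 1.87], [-1.09, 1.28], [-1.99, 2.15], [-1.42, 1.44], [-3.14, 3.14]. Speed limits (rad/s): [2.79, 2.79, 3.14, 3.14, 3.14, 3.14].

### API

Orientations are given as a unit quaternion [x, y, z, w].
In Python, from workcell import bot gives the robot as it stands.
- The arm moves only by the tool apply_moves, never from a script. Its argument "targets" is one flat list of numbers, 7 for each row, row after row: the shift along the tool's x, y, z in units of 25 cm (1.0 is 25 cm), then the turn, a rotation vector about the tool's x, y, z in units of 0.5 rad (1.0 is 0.5 rad), then the opening, from 0 (shut) to 1 (fully open). In form: [tx, ty, tz, wx, wy, wz, claw, tx, ty, tz, wx, wy, wz, claw, ...]. A call has 1 to 12 rows; each row is the pose to reach, as a shift and turn from the pose commanded when the call began, along the tool's axes at that moment; what a row does not reach only later rows make up. A row lasts 1/12 s, in which the tool goes at most 41.7 mm and 7.16 degrees, less where a joint would pass 70% of its speed; a pose out of reach is approached as far as the arm can. A call with a number of a shift or a turn outside -1 to 1 is refused whole. A call with a gripper value outside its range is refused whole. The fingers move at their own pace and stop on an object; the grip force is fixed at half the most. Time passes only in rows, so rows that repeat a pose let the fingers close. It gives the time, the measured TCP pose, the force and the opening at its end, in the units of the state.
- bot.get_obs(): the state, without advancing time (a new reading comes with each control period).
- bot.camera(name): name is "scene" or "side" or "wrist"; returns (picture, depth): 400x640x3 uint8, red, green, blue; 400x640 float32, m along the optical axis (not along the pixel's ray), 0 where there is no reading.
- bot.camera_params(name): a dict with "fx", "fy", "cx", "cy" (pixels), "T" (4x4, takes a point from camera to world coordinates); the wrist camera has in their place "tool_from_camera" (4x4, takes a point from camera to tool coordinates, whose origin is the TCP and whose axes are the tool frame's). Camera axes: x right, y up, looking along -z (the intrinsics and any distortion apply to the point x, -y, -z); pixel columns grow to the right and rows downward; lengths in m; the calibration is good to about 2 mm. The wrist camera is an equidistant fisheye: a pixel r from the principal point sees the ray r / f radians off the axis. A picture is of the moment at which its call begins: read the wrist's pose just before it. camera_params takes no time and is no camera call.
- bot.job_done(): hands the job in, once; it reports no verdict.
The state is a dict: "clock": time; "joint_pos": joint angles; "joint_vel": joint speeds; "tau": joint torques, N m; "eef_pos": TCP position; "tool_rot": TCP orientation; "ft_force": force on the tool from outside, world axes, zero at the start; "ft_torque": the same for the moment, N m; "grip_width": finger opening in m.
Only numpy, scipy, OpenCV 4.12 (cv2) and the standard library are available. Lean on these libraries where they do the work, as an engineer would, in place of code of your own. Each camera call takes 0.05 s, during which the arm holds its last target.

## Working session

There is one attempt and no reset: what is moved stays moved. The work goes in short steps, Python scripts to look and compute and a tool call to move; the robot and the scene stay as the last step left them, time stands still between calls to the robot, and variables do not carry over. Pictures are saved under pics/ and viewed, and the job is handed in when it is done.

Besides the shell and the picture viewer there is one more tool, called after ">>>" by a JSON object that holds its "op" and its "data", one argument or row to a line. apply_moves: Moves the arm, as the interface text tells. Its arguments: {"type":"object","properties":{"targets":{"type":"array"}},"required":["targets"]}

```bash
ls; mkdir -p pics; python3 - <<'E'
from workcell import bot
import cv2,numpy as np
o=bot.get_obs();print(o)
for n in ["scene","side","wrist"]:
    p,d=bot.camera(n);cv2.imwrite(f"pics/{n}0.png",p[:,:,::-1]);np.save(f"{n}0.npy",d);print(n,bot.camera_params(n))
E
```

```text
pics
{'clock': 0.0, 'joint_pos': array([-2.21546823e-05,  2.41392501e-01,  3.72403195e-03,  1.33519368e+00,
       -4.55877822e-05,  1.57077120e+00]), 'joint_vel': array([ 5.71614372e-04, -3.82838198e-04, -4.12374482e-05,  1.20899326e-04,
       -1.79126196e-03, -1.11005389e-03]), 'tau': array([ 5.50268451e-04, -3.72315860e+01,  2.52406776e+01,  1.67737965e-02,
        2.29149265e-05,  1.14679995e-05]), 'eef_pos': array([ 4.99287805e-01, -2.67164071e-05,  1.90523191e-01]), 'tool_rot': array([-1.71675314e-05,  7.07836784e-01, -1.50333486e-05,  7.06376024e-01]), 'ft_force': array([0.27130569, 0.25653199, 0.09705281]), 'ft_torque': array([-0.00128833,  0.01065728, -0.01702142]), 'grip_width': 0.08568112241273244}
scene {'fx': 455.60731898616353, 'fy': 455.60731898616353, 'cx': 316.9388983571534, 'cy': 192.92225300285608, 'T': array([[ 0.67697819,  0.38409228, -0.6278325 ,  0.09038144],
       [-0.73577933,  0.33214977, -0.59017396, -0.25434716],
       [-0.01814684,  0.86148108,  0.50746531,  0.4991886 ],
       [ 0.        ,  0.        ,  0.        ,  1.        ]])}
side {'fx': 500.91830226980454, 'fy': 500.91830226980454, 'cx': 315.96339018413505, 'cy': 188.956794839205, 'T': array([[-0.45164825,  0.62182545, -0.63980228,  0.04015554],
       [-0.89195968, -0.29819032,  0.33983888,  0.54362218],
       [ 0.02053762,  0.72416547,  0.68932037,  0.6707632 ],
       [ 0.        ,  0.        ,  0.        ,  1.        ]])}
wrist {'fx': 309.70691628693146, 'fy': 309.70691628693146, 'cx': 318.08903142086933, 'cy': 203.2039036512829, 'tool_from_camera': array([[-9.99172895e-04,  2.60518523e-01, -9.65468332e-01,
        -1.82167807e-01],
       [ 1.19947447e-03,  9.65468432e-01,  2.60517309e-01,
         6.49408722e-02],
       [ 9.99998781e-01, -8.97752782e-04, -1.27715521e-03,
         2.82286748e-04],
       [ 0.00000000e+00,  0.00000000e+00,  0.00000000e+00,
         1.00000000e+00]])}
```

View pics/scene0.png

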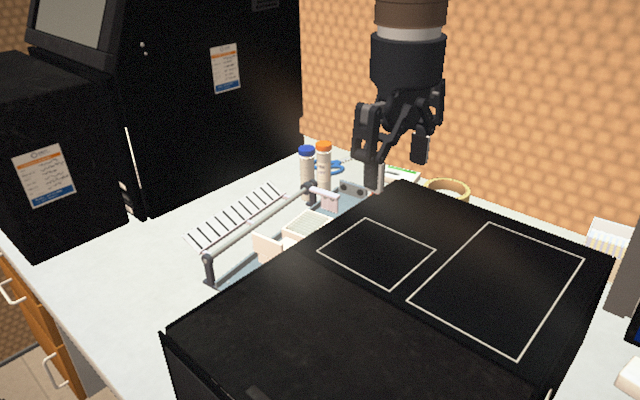

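View pics/side0.png

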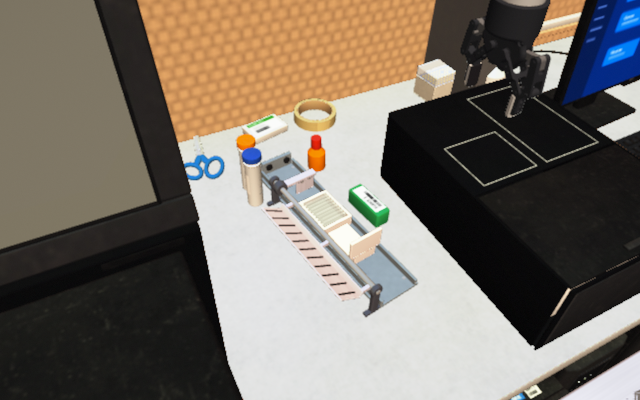

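View pics/wrist0.png

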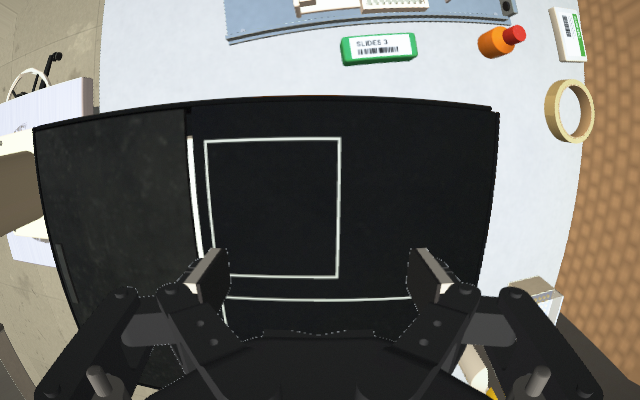

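```bash
cat > h.py <<'E'
import numpy as np,cv2
from workcell import bot
def px2w(n,u,v,d,P=None):
    P=P or bot.camera_params(n)
    z=d[int(round(v)),int(round(u))]
    c=np.array([(u-P['cx'])/P['fx']*z,-(v-P['cy'])/P['fy']*z,-z,1]);return (P['T']@c)[:3]
def cloud(n,d):
    P=bot.camera_params(n);v,u=np.mgrid[:400,:640]
    c=np.stack([(u-P['cx'])/P['fx']*d,-(v-P['cy'])/P['fy']*d,-d,np.ones_like(d)],-1)
    return (c@P['T'].T)[...,:3]
E
python3 - <<'E'
from h import *
im=cv2.imread('pics/side0.png');c=im[120:320,220:430];cv2.imwrite('pics/sc.png',cv2.resize(c,None,fx=3.0,fy=3.0,interpolation=cv2.INTER_CUBIC)[:600])
im=cv2.imread('pics/scene0.png');c=im[130:290,170:430];cv2.imwrite('pics/scc.png',cv2.resize(c,None,fx=3.0,fy=3.0,interpolation=cv2.INTER_CUBIC))
d=np.load('side0.npy')
for u,v in [(416,282),(365,312),(375,290),(275,185),(262,165),(288,155),(520,150),(450,150),(400,140),(535,320),(385,230),(252,190),(245,142),(316,165),(368,205),(50,100)]:
    print(u,v,px2w('side',u,v,d).round(4))
E
```

```text
416 282 [0.3904 0.1704 0.0094]
365 312 [0.3787 0.2731 0.0094]
375 290 [0.3775 0.2621 0.0613]
275 185 [0.6448 0.3048 0.0629]
262 165 [0.7418 0.2916 0.029 ]
288 155 [0.7474 0.2333 0.0293]
520 150 [ 0.4576 -0.0577  0.1536]
450 150 [0.5071 0.0484 0.1543]
400 140 [0.589  0.0881 0.1304]
535 320 [0.2365 0.086  0.0602]
385 230 [ 5.139e-01  1.493e-01 -2.000e-04]
252 190 [0.6719 0.3391 0.0415]
245 142 [0.718  0.3289 0.1155]
316 165 [0.7069 0.1909 0.0187]
368 205 [0.5534 0.1647 0.0344]
50 100 [0.4543 0.5774 0.4316]
```

View pics/sc.png

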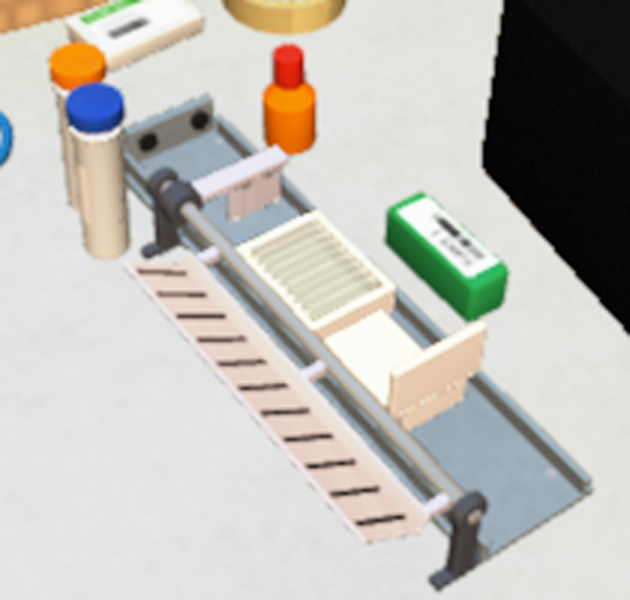

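View pics/scc.png

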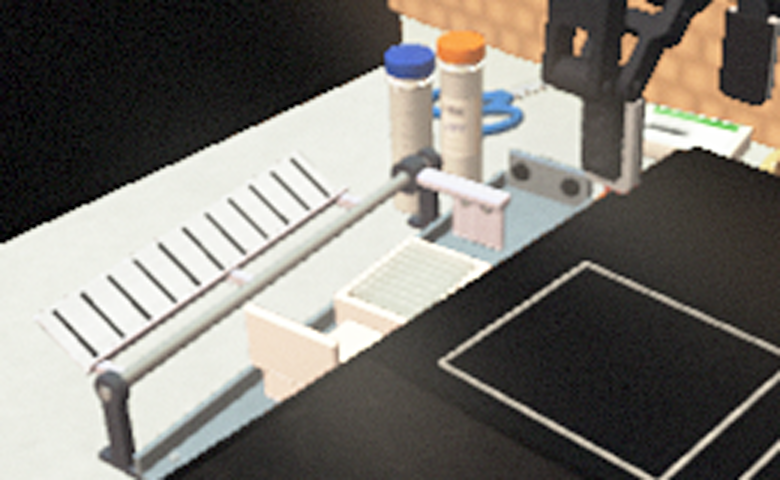

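```bash
cat > fit.py <<'E'
from h import *
d=np.load('side0.npy');C=cloud('side',d)
C2=cloud('scene',np.load('scene0.npy'))
yaw=0.155
def loc(P,yaw,o):
    c,s=np.cos(yaw),np.sin(yaw);q=P[...,:2]-o
    return np.stack([q[...,0]*c+q[...,1]*s,-q[...,0]*s+q[...,1]*c,P[...,2]],-1)
# initial: post (0.3775,0.262)~(-146,50)
c,s=np.cos(yaw),np.sin(yaw)
o=np.array([.3775,.262])-np.array([-.146*c-.05*s,-.146*s+.05*c])
for it in range(5):
    L=loc(C,yaw,o)
    m=(abs(L[...,1]-.05)<.012)&(L[...,2]>.05)&(L[...,2]<.0625)&(L[...,0]>-.13)&(L[...,0]<.125)
    q=L[m];a,b=np.polyfit(q[:,0],q[:,1],1)
    print(m.sum(),a,b,q[:,2].max()); yaw+=a
    o=o+ (b-.05)*np.array([-np.sin(yaw),np.cos(yaw)])
L=loc(C,yaw,o)
print('yaw',yaw,'o',o)
def rep(name,m,L=L):
    q=L[m];print(name,m.sum(),'min',np.percentile(q,3,axis=0).round(4),'med',np.median(q,axis=0).round(4),'max',np.percentile(q,97,axis=0).round(4))
X,Y,Z=L[...,0],L[...,1],L[...,2]
rep('chute',(abs(Y)<.045)&(Z>.003)&(Z<.04)&(X>-.2)&(X<.26))
rep('stop',(abs(Y)<.04)&(Z>.026)&(X>.18)&(X<.25)&(Z<.06))
rep('stoptop',(abs(Y)<.04)&(Z>.032)&(X>.19)&(X<.25)&(Z<.06))
rep('post1',(abs(Y-.05)<.02)&(Z>.03)&(X>-.17)&(X<-.135))
rep('post2',(abs(Y-.05)<.02)&(Z>.03)&(X>.13)&(X<.16))
rep('walltop-y',(abs(Y+.04)<.01)&(Z>.013)&(Z<.022)&(X>-.2)&(X<.26))
rep('plate',(abs(Y)<.03)&(Z>.03)&(X>-.12)&(X<-.04))
rep('plate hi',(abs(Y)<.036)&(Z>.055)&(X>-.12)&(X<-.04))
rep('box',(abs(Y)<.034)&(Z>.024)&(Z<.036)&(X>-.03)&(X<.11))
rep('blade/arm',(abs(Y)<.04)&(Z>.045)&(X>.09)&(X<.135))
rep('pedal',(Y>.065)&(Y<.13)&(Z>.02)&(X>-.16)&(X<.1))
rep('floor',(abs(Y)<.025)&(Z<.03)&(X>-.14)&(X<-.11))
np.savez('ch.npz',yaw=yaw,o=o)
L=loc(C2,yaw,o);X,Y,Z=L[...,0],L[...,1],L[...,2]
print('scene')
rep('plate',(abs(Y)<.03)&(Z>.03)&(X>-.12)&(X<-.04),L)
rep('plate hi',(abs(Y)<.036)&(Z>.055)&(X>-.12)&(X<-.04),L)
m=(abs(Y-.05)<.012)&(Z>.05)&(Z<.0625)&(X>-.13)&(X<.125);q=L[m];print(np.polyfit(q[:,0],q[:,1],1),q[:,2].max())
rep('post1',(abs(Y-.05)<.02)&(Z>.03)&(X>-.17)&(X<-.135),L)
rep('pedal',(Y>.065)&(Y<.13)&(Z>.02)&(X>-.16)&(X<.1),L)
# black box
P=C.reshape(-1,3);m=(P[:,2]>.1)&(P[:,2]<.2)&(P[:,0]>.1)&(P[:,0]<.8)&(P[:,1]<.25);print('bb',np.percentile(P[m],[1,50,99],axis=0))
E
python3 fit.py
```

```text
895 -0.0030465975590093165 0.04648929335119541 0.062257727247934325
889 -0.002179328042511523 0.04963009535634666 0.062257727247934325
888 -0.0007223898549668758 0.04992490338190759 0.062257727247934325
888 -0.0005050889100839587 0.04996799586272843 0.062257727247934325
888 -1.193033119127607e-06 0.04999998205761458 0.062257727247934325
yaw 0.14854540260030918 o [0.53007119 0.23119697]
chute 6098 min [-0.1436 -0.037   0.0045] med [ 0.0083 -0.0028  0.0133] max [0.2161 0.038  0.0348]
stop 190 min [ 0.2116 -0.0336  0.0264] med [ 0.2165 -0.0019  0.0323] max [0.223  0.0286 0.0361]
stoptop 100 min [ 0.2139 -0.0323  0.0322] med [0.218  0.0004 0.0341] max [0.2232 0.0277 0.0366]
post1 183 min [-0.1475  0.041   0.032 ] med [-0.1453  0.0514  0.056 ] max [-0.1359  0.0581  0.0647]
post2 160 min [0.1311 0.0395 0.0337] med [0.1447 0.0551 0.0608] max [0.1588 0.0698 0.1174]
walltop-y 427 min [-0.1426 -0.0404  0.0133] med [-0.0556 -0.0363  0.0176] max [ 0.2108 -0.0338  0.0205]
plate 460 min [-0.0611 -0.0277  0.0315] med [-0.0598  0.0015  0.051 ] max [-0.0557  0.029   0.065 ]
plate hi 204 min [-0.061  
[... 340 characters left out ...]
] max [0.0743 0.1096 0.0728]
floor 401 min [-0.1394 -0.0233  0.004 ] med [-0.1275 -0.0036  0.0064] max [-0.1112  0.0211  0.0084]
scene
plate 468 min [-0.0638 -0.0276  0.031 ] med [-0.0623 -0.0002  0.0505] max [-0.0592  0.0268  0.0643]
plate hi 200 min [-0.0637 -0.0348  0.0554] med [-0.062  -0.006   0.0615] max [-0.0578  0.0256  0.0645]
[0.00088287 0.04514739] 0.06236463281968757
post1 208 min [-0.1498  0.0379  0.0309] med [-0.1475  0.0442  0.053 ] max [-0.1355  0.0677  0.0634]
pedal 2495 min [-0.1355  0.0664  0.0515] med [-0.0451  0.0891  0.0606] max [0.072  0.1071 0.0717]
bb [[ 0.21499951 -0.44660133  0.10285421]
 [ 0.40555007 -0.01461452  0.15462311]
 [ 0.64026359  0.08757198  0.18848346]]
```

>>> {"op": "apply_moves", "data": {
  "targets": [-0.1,0,0,-0.4,0,0,1,-0.1,0,0,-0.86,0,0,1,-0.1,0,0,-0.86,0,0,1,-0.1,0,0,-0.86,0,0,1]
}}

```text
clock: 0.48
eef_pos: [0.5001, 0.0, 0.2165]
tool_rot: [-0.153, 0.69, 0.153, 0.691]
ft_force: [-0.2, -0.2, -0.1]
grip_width: 0.0854
```

>>> {"op": "apply_moves", "data": {
  "targets": [0,0,0,-0.4,0,0,1,0,0,0,-0.86,0,0,1,0,0,0,-0.86,0,0,1,0,0,0,-0.86,0,0,1]
}}

```text
clock: 0.82
eef_pos: [0.4997, 0.0, 0.216]
tool_rot: [-0.296, 0.642, 0.297, 0.642]
ft_force: [-0.4, 1.1, -1.0]
grip_width: 0.0853
```

>>> {"op": "apply_moves", "data": {
  "targets": [0,0,0,-0.4,0,0,1,0,0,0,-0.86,0,0,1,0,0,0,-0.86,0,0,1,0,0,0,-0.86,0,0,1]
}}

```text
clock: 1.15
eef_pos: [0.4997, 0.0, 0.216]
tool_rot: [-0.426, 0.564, 0.427, 0.564]
ft_force: [0.1, 0.3, 0.5]
grip_width: 0.0853
```

>>> {"op": "apply_moves", "data": {
  "targets": [0,0,0,-0.4,0,0,1,0,0,0,-0.86,0,0,1,0,0,0,-0.86,0,0,1,0,0,0,-0.86,0,0,1]
}}

```text
clock: 1.48
eef_pos: [0.4997, 0.0, 0.216]
tool_rot: [-0.537, 0.46, 0.537, 0.46]
ft_force: [-0.6, -0.0, -0.2]
grip_width: 0.0857
```

```bash
cat >> h.py <<'E'
from scipy.spatial.transform import Rotation as R
yaw=0.1487; O=np.array([.5303,.2297])
def ch2w(x,y,z):
    c,s=np.cos(yaw),np.sin(yaw);return np.array([O[0]+c*x-s*y,O[1]+s*x+c*y,z])
def w2ch(p):
    c,s=np.cos(yaw),np.sin(yaw);q=np.asarray(p)[...,:2]-O;return np.stack([c*q[...,0]+s*q[...,1],-s*q[...,0]+c*q[...,1],np.asarray(p)[...,2]],-1)
def Rt(): # desired: x down, z=chute y, y=-chute x
    c,s=np.cos(yaw),np.sin(yaw);return np.array([[0,-c,-s],[0,-s,c],[-1,0,0.]])
def move(x,y,z):
    o=bot.get_obs();A=R.from_quat(o['tool_rot']).as_matrix()
    print('t',o['clock'],'ch now',w2ch(o['eef_pos']).round(4),'F',(Rt().T@o['ft_force']).round(2),'j',o['joint_pos'].round(2))
    print('shift',(A.T@(ch2w(x,y,z)-o['eef_pos'])/.25).round(3),'turn',(R.from_matrix(A.T@Rt()).as_rotvec()/.5).round(3))
E
python3 -c "
from h import *
move(-.09,.048,.2)"
```

```text
t 1.4833 ch now [-0.0643 -0.2226  0.216 ] F [0.2  0.58 0.09] j [ 0.    0.23  0.06  1.4   0.   -0.15]
shift [0.064 0.097 1.083] turn [ 0.011  0.    -0.002]
```

>>> {"op": "apply_moves", "data": {
  "targets": [0,0.02,0.15,0,0,0,1,0,0.04,0.3,0,0,0,1,0,0.06,0.45,0,0,0,1,0,0.08,0.6,0,0,0,1,0,0.1,0.75,0,0,0,1,0,0.1,0.9,0,0,0,1,0,0.1,0.98,0,0,0,1,0,0.1,0.98,0,0,0,1]
}}

```text
clock: 2.15
eef_pos: [0.4378, 0.2423, 0.2159]
tool_rot: [-0.537, 0.46, 0.538, 0.46]
ft_force: [0.2, -0.6, -0.0]
grip_width: 0.0854
```

```bash
python3 -c "
from h import *
move(-.09,.048,.12)"
```

```text
t 2.15 ch now [-0.0896  0.0262  0.2159] F [ 0.05 -0.06 -0.6 ] j [0.5  0.23 0.06 1.4  0.   0.35]
shift [0.384 0.001 0.087] turn [ 0.012  0.002 -0.001]
```

>>> {"op": "apply_moves", "data": {
  "targets": [0.1,0,0.087,0.01,0,0,1,0.22,0,0.087,0.01,0,0,1,0.34,0,0.087,0.01,0,0,1,0.384,0,0.087,0.01,0,0,1,0.384,0,0.087,0.01,0,0,1]
}}

```text
clock: 2.57
eef_pos: [0.4329, 0.2577, 0.1166]
tool_rot: [-0.534, 0.466, 0.535, 0.46]
ft_force: [-0.7, -0.5, -0.1]
grip_width: 0.0855
```

```bash
python3 - <<'E'
from h import *
move(-.09,.048,.075)
for n in ["scene","side","wrist"]:
    p,d=bot.camera(n);cv2.imwrite(f"pics/{n}1.png",p[:,:,::-1]);np.save(f"{n}1.npy",d)
ims=[cv2.imread('pics/scene1.png')[100:300,150:450],cv2.imread('pics/side1.png')[100:320,200:450]]
for i,c in enumerate(ims): cv2.imwrite(f'pics/c1_{i}.png',cv2.resize(c,None,fx=2.6,fy=2.6,interpolation=cv2.INTER_CUBIC))
E
```

```text
t 2.5667 ch now [-0.0922  0.0421  0.1166] F [ 0.07  0.79 -0.43] j [ 0.54  0.3  -0.11  1.16 -0.    0.39]
shift [ 0.166 -0.01   0.024] turn [-0.01  -0.007 -0.015]
```

View pics/c1_0.png

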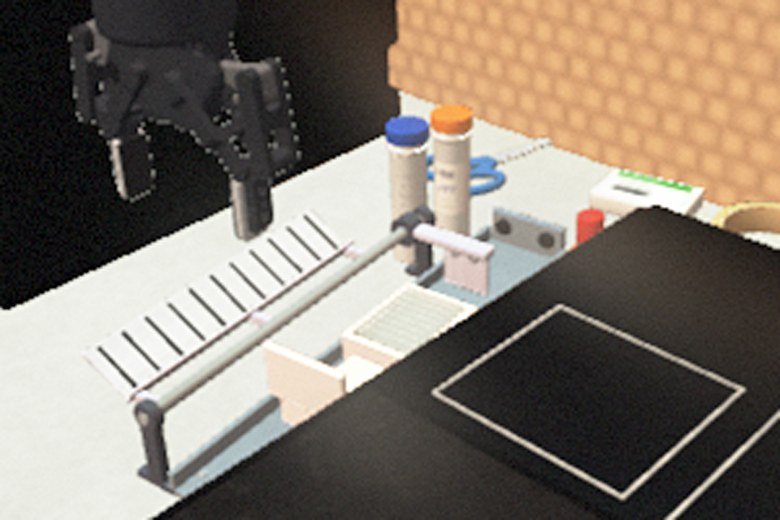

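View pics/c1_1.png

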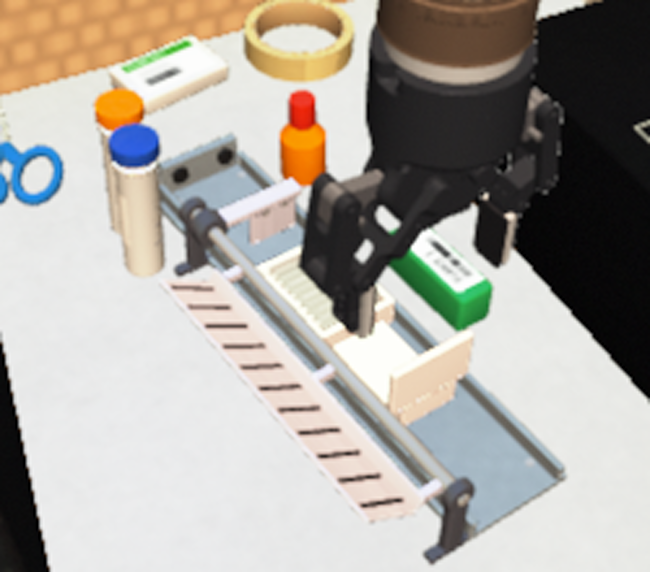

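View pics/wrist1.png

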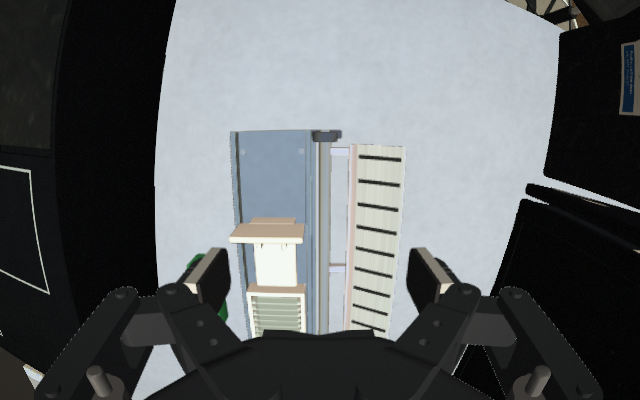

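```bash
python3 - <<'E'
from h import *
for n in ['side','scene']:
    L=w2ch(cloud(n,np.load(n+'1.npy')));X,Y,Z=L[...,0],L[...,1],L[...,2]
    for nm,ylo,yhi in [('push',-.05,.03),('pedal',.06,.16)]:
        for zlo,zhi in [(.09,.12),(.12,.125),(.125,.13),(.13,.14),(.14,.15),(.15,.165)]:
            m=(Z>zlo)&(Z<zhi)&(X>-.14)&(X<-.04)&(Y>ylo)&(Y<yhi)
            if m.sum()>3:
                q=L[m];print(n,nm,zlo,m.sum(),np.percentile(q,[3,97],axis=0).round(4).tolist(),'zmin',q[:,2].min().round(4))
E
python3 - <<'E'
from h import *
im=cv2.imread('pics/side1.png');
for n in ['side','scene']:
    d=np.load(n+'1.npy');
    L=w2ch(cloud(n,d))
    pts={'side':[(340,222),(338,215),(390,190),(336,180)],'scene':[(246,185),(244,175),(200,172),(197,160)]}[n]
    for u,v in pts: print(n,u,v,d[v,u],L[v,u].round(4))
E
```

```text
side 340 222 0.6533935 [-0.1004  0.0927  0.1898]
side 338 215 0.64857924 [-0.0963  0.0934  0.1999]
side 390 190 0.69256747 [-0.095   0.0018  0.1944]
side 336 180 0.5905313 [-0.102   0.1053  0.2718]
scene 246 185 0.64782137 [-0.0996 -0.0091  0.182 ]
scene 244 175 0.6396874 [-0.1003 -0.008   0.1981]
scene 200 172 0.6975613 [-0.0993  0.0857  0.176 ]
scene 197 160 0.68504727 [-0.1014  0.0853  0.1975]
```

```bash
python3 - <<'E'
from h import *
o=bot.get_obs();print(o['clock'],o['eef_pos'],o['joint_pos'])
for n in ['side','scene']:
    L=w2ch(cloud(n,np.load(n+'1.npy')));X,Y,Z=L[...,0],L[...,1],L[...,2]
    for nm,ylo,yhi in [('push',-.05,.03),('pedal',.06,.16)]:
        for zlo in np.arange(.08,.24,.01):
            m=(Z>zlo)&(Z<zlo+.01)&(X>-.16)&(X<-.04)&(Y>ylo)&(Y<yhi)
            if m.sum()>3:
                q=L[m];print(n,nm,zlo.round(3),m.sum(),np.percentile(q,[3,97],axis=0).round(4).tolist(),'zmin',q[:,2].min().round(4))
E
```

```text
2.7167 [0.43645355 0.25990208 0.1213405 ] [ 5.37214122e-01  2.96811611e-01 -1.06600680e-01  1.16608306e+00
 -1.77775400e-04  3.93794019e-01]
side push 0.17 49 [[-0.1001, -0.0037, 0.173], [-0.0802, 0.0027, 0.1798]] zmin 0.1729
side push 0.18 84 [[-0.101, -0.0108, 0.1801], [-0.0797, 0.0025, 0.1896]] zmin 0.18
side push 0.19 83 [[-0.1004, -0.0108, 0.1904], [-0.0797, 0.0026, 0.1997]] zmin 0.1901
side push 0.2 94 [[-0.1009, -0.0062, 0.2005], [-0.0797, 0.0025, 0.2097]] zmin 0.2002
side push 0.21 70 [[-0.1033, -0.0228, 0.2101], [-0.0816, 0.0023, 0.2194]] zmin 0.2101
side push 0.22 196 [[-0.1023, -0.0265, 0.2207], [-0.0794, 0.0014, 0.2295]] zmin 0.22
side push 0.23 111 [[-0.1068, -0.0266, 0.2302], [-0.0802, 0.0281, 0.2397]] zmin 0.23
side pedal 0.17 17 [[-0.1006, 0.0891, 0.1731], [-0.0947, 0.0949, 0.1797]] zmin 0.1725
side pedal 0.18 83 [[-0.1009, 0.0873, 0.1805], [-0.0829, 0.1008, 0.1898]] zmin 0.1801
side pedal 0.19 85 [[-0.1006, 0.0878, 0.1901], [-0.0848, 0.1011, 0.1999]] zmin 0.19
side pedal 0.2 58 [[-0.1006, 0.0877, 0.2005], [-0.0921, 0.1007, 0.2096]] zmin 0.2001
side pedal 0.21 61 [[-0
[... 918 characters left out ...]
min 0.23
scene pedal 0.16 6 [[-0.0999, 0.086, 0.1689], [-0.0858, 0.0866, 0.1698]] zmin 0.1689
scene pedal 0.17 80 [[-0.1039, 0.0845, 0.1707], [-0.0827, 0.0921, 0.1799]] zmin 0.1703
scene pedal 0.18 86 [[-0.1037, 0.0844, 0.1805], [-0.0824, 0.0988, 0.1897]] zmin 0.1803
scene pedal 0.19 92 [[-0.1039, 0.0845, 0.1904], [-0.0828, 0.0968, 0.1995]] zmin 0.1901
scene pedal 0.2 94 [[-0.1044, 0.0848, 0.2003], [-0.0827, 0.0948, 0.2096]] zmin 0.2001
scene pedal 0.21 111 [[-0.1057, 0.0829, 0.2105], [-0.084, 0.1133, 0.2198]] zmin 0.2102
scene pedal 0.22 143 [[-0.1084, 0.074, 0.2205], [-0.0843, 0.1156, 0.2297]] zmin 0.2201
scene pedal 0.23 146 [[-0.1099, 0.0619, 0.2305], [-0.0838, 0.1143, 0.2398]] zmin 0.23
```

```bash
cat >> h.py <<'E'
def tips(tag):
    for n in ['side','scene']:
        p,d=bot.camera(n);cv2.imwrite(f'pics/{n}{tag}.png',p[:,:,::-1]);np.save(f'{n}{tag}.npy',d)
        e=w2ch(bot.get_obs()['eef_pos'])
        L=w2ch(cloud(n,d));X,Y,Z=L[...,0],L[...,1],L[...,2]
        print(n,'eef',e.round(4))
        for nm,ylo,yhi in [('push',-.065,-.03),('pedal',.03,.065)]:
            m=(Z>e[2]-.01)&(Z<e[2]+.085)&(abs(X-e[0])<.03)&(Y>e[1]+ylo)&(Y<e[1]+yhi)&(Z>.072)
            q=L[m]
            if len(q)>5:
                z0=np.percentile(q[:,2],.5);q=q[q[:,2]<z0+.02];print(nm,len(q),'zmin',z0.round(4),np.percentile(q,[3,97],axis=0).round(4).tolist())
E
python3 -c "
from h import *
tips('2')"
```

```text
side eef [-0.0879  0.044   0.1218]
push 153 zmin 0.175 [[-0.099, -0.0097, 0.1756], [-0.0775, 0.0034, 0.1941]]
pedal 126 zmin 0.1756 [[-0.0988, 0.0887, 0.177], [-0.0814, 0.1015, 0.1954]]
scene eef [-0.0878  0.0442  0.122 ]
push 156 zmin 0.1751 [[-0.1012, -0.012, 0.1758], [-0.0835, 0.0015, 0.1945]]
pedal 164 zmin 0.1752 [[-0.1006, 0.086, 0.1758], [-0.0791, 0.095, 0.1945]]
```

```bash
python3 - <<'E'
from h import *
for n in ['side','scene']:
    P=cloud(n,np.load(n+'0.npy'))
    for xlo,xhi in [(.43,.47),(.53,.58)]:
        m=(P[...,0]>xlo)&(P[...,0]<xhi)&(abs(P[...,1])<.02)&(P[...,2]>.165)&(P[...,2]<.3)
        q=P[m]
        if len(q): 
            z0=np.percentile(q[:,2],.5);q=q[q[:,2]<z0+.02];print(n,len(q),z0,np.percentile(q,[3,97],axis=0).round(4).tolist())
print(bot.get_obs()['eef_pos'])
E
```

```text
side 151 0.24512472103907745 [[0.4439, -0.0057, 0.2456], [0.4571, 0.0135, 0.2648]]
side 152 0.24475238448263048 [[0.5421, -0.0081, 0.2453], [0.5557, 0.0139, 0.2638]]
scene 276 0.24356529050463482 [[0.441, -0.0109, 0.2441], [0.4541, 0.007, 0.263]]
scene 280 0.24400486482363432 [[0.5396, -0.011, 0.2442], [0.546, 0.0105, 0.2636]]
[0.43691902 0.26037342 0.12202745]
```

View pics/side2.png

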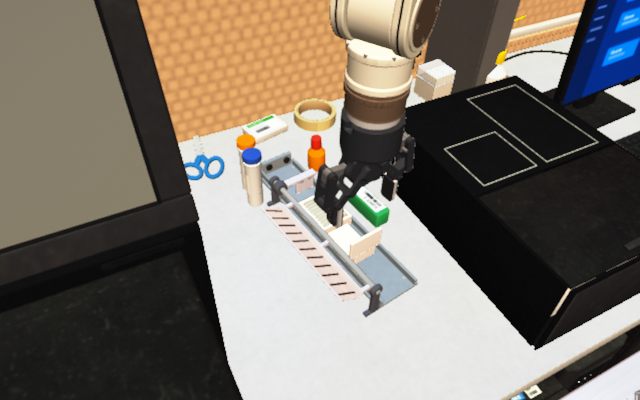

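```bash
python3 - <<'E'
from h import *
P=bot.camera_params('wrist');T=P['tool_from_camera'];d=np.load('wrist1.npy')
def wc(u,v):
    x=(u-P['cx']);y=(v-P['cy']);r=np.hypot(x,y);th=r/P['fx'];z=d[v,u]
    k=np.tan(th)/r*z if r>0 else 0
    return (T@np.array([x*k,-y*k,-z,1]))[:3]
for u,v in [(320,60),(250,170),(200,150),(380,250),(270,200),(268,230),(218,262),(206,290),(420,262),(225,255),(415,258)]:
    t=wc(u,v); e=np.array([0.4329,0.2577,0.1166]);print(u,v,d[v,u],'tool',t.round(4),'ch',w2ch(e+Rt()@t).round(4))
E
```

```text
320 60 0.2782527 tool [0.1227 0.1268 0.0008] ch [-0.219   0.0429 -0.0061]
250 170 0.29958823 tool [ 0.1156  0.0189 -0.0681] ch [-0.1111 -0.026   0.001 ]
200 150 0.29840246 tool [ 0.1201  0.0401 -0.1218] ch [-0.1323 -0.0797 -0.0035]
380 250 0.25757 tool [ 0.0561 -0.04    0.0518] ch [-0.0522  0.0939  0.0605]
270 200 0.30752996 tool [ 0.1155 -0.0117 -0.049 ] ch [-0.0805 -0.0069  0.0011]
268 230 0.27235344 tool [ 0.0745 -0.0286 -0.0454] ch [-0.0636 -0.0033  0.0421]
218 262 0.12583709 tool [-0.0673  0.0085 -0.0435] ch [-0.1007 -0.0014  0.1839]
206 290 0.110138044 tool [-0.0845  0.0047 -0.0437] ch [-0.0969 -0.0016  0.2011]
420 262 0.12389575 tool [-0.069   0.0094  0.042 ] ch [-0.1016  0.0841  0.1856]
225 255 0.13670926 tool [-0.0564  0.0069 -0.0436] ch [-0.099  -0.0015  0.173 ]
415 258 0.13076411 tool [-0.0623  0.0082  0.0419] ch [-0.1003  0.0841  0.1789]
```

```bash
python3 -c "
from h import *
move(-.088,.047,.028)"
```

```text
t 2.8167 ch now [-0.0878  0.0442  0.122 ] F [-0.58 -0.32  0.28] j [ 0.54  0.3  -0.11  1.17 -0.    0.39]
shift [0.376 0.002 0.011] turn [-0.01   0.002  0.006]
```

>>> {"op": "apply_moves", "data": {
  "targets": [0.06,0,0.011,0,0,0,1,0.12,0,0.011,0,0,0,1,0.18,0,0.011,0,0,0,1,0.24,0,0.011,0,0,0,1,0.3,0,0.011,0,0,0,1,0.35,0,0.011,0,0,0,1,0.372,0,0.011,0,0,0,1,0.372,0,0.011,0,0,0,1,0.372,0,0.011,0,0,0,1]
}}

```text
clock: 3.57
eef_pos: [0.436, 0.2631, 0.0283]
tool_rot: [0.535, -0.462, -0.535, -0.463]
ft_force: [0.1, 0.7, -0.3]
grip_width: 0.0858
```

```bash
python3 - <<'E'
from h import *
tips('3')
move(-.088,.047,-.013)
p,d=bot.camera('wrist');cv2.imwrite('pics/wrist3.png',p[:,:,::-1])
ims=[cv2.imread('pics/scene3.png')[100:300,170:430],cv2.imread('pics/side3.png')[120:320,230:430]]
cv2.imwrite('pics/c3.png',np.hstack([cv2.resize(c,(400,int(400*c.shape[0]/c.shape[1])),interpolation=cv2.INTER_CUBIC)[:307] for c in ims]))
E
```

```text
side eef [-0.0881  0.0472  0.0286]
push 127 zmin 0.0832 [[-0.099, -0.0067, 0.0836], [-0.0772, 0.0064, 0.1028]]
pedal 81 zmin 0.072 [[-0.1166, 0.0919, 0.072], [-0.0625, 0.1117, 0.0914]]
scene eef [-0.088   0.0473  0.0287]
push 124 zmin 0.0821 [[-0.1011, -0.0091, 0.083], [-0.0831, 0.0042, 0.1012]]
pedal 77 zmin 0.0725 [[-0.1018, 0.089, 0.0725], [-0.0792, 0.1091, 0.0918]]
t 3.6667 ch now [-0.088   0.0473  0.0287] F [-0.51 -0.65  0.08] j [ 0.54  0.39 -0.24  0.94 -0.    0.4 ]
shift [ 0.167  0.001 -0.001] turn [-0.009  0.002  0.005]
```

View pics/c3.png

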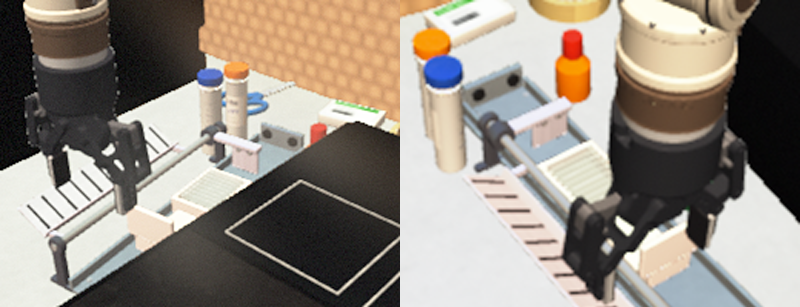

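View pics/wrist3.png

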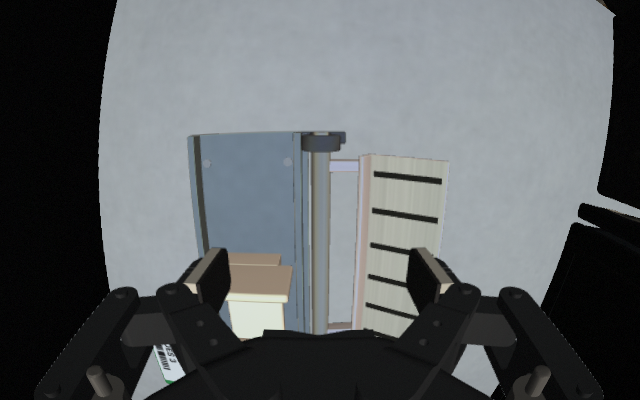

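>>> {"op": "apply_moves", "data": {
  "targets": [0.03,0,0,0,0,0,1,0.06,0,0,0,0,0,1,0.08,0,0,0,0,0,1,0.1,0,0,0,0,0,1,0.1,0,0,0,0,0,1]
}}

```text
clock: 4.13
eef_pos: [0.4349, 0.2627, 0.0014]
tool_rot: [-0.535, 0.463, 0.535, 0.462]
ft_force: [1.4, 0.1, 2.1]
grip_width: 0.0856
```

```bash
cat >> h.py <<'E'
def gate():
    d=bot.camera('side')[1];L=w2ch(cloud('side',d));X,Y,Z=L[...,0],L[...,1],L[...,2]
    e=w2ch(bot.get_obs()['eef_pos'])
    m=(Y>.06)&(Y<.13)&(Z>.02)&(Z<.075)&(((X>-.138)&(X<e[0]-.025))|((X<.075)&(X>e[0]+.03)))
    q=L[m];
    if len(q)>50:
        w=np.ones(len(q),bool)
        for _ in range(6):
            a,b=np.polyfit(q[w,1],q[w,2],1);w=abs(q[:,2]-a*q[:,1]-b)<.003
        print('pedal angle',np.arctan(a),'gate',.55-np.arctan(a),'z@.09',a*.09+b,w.sum(),len(q))
    m=(abs(Y)<.03)&(Z>.03)&(Z<.07)&(X<e[0]+.035)&(X>e[0]+.0)
    if m.sum(): print('plate rear-ish x',np.percentile(L[m][:,0],[10,50]),m.sum(),'ztop',L[m][:,2].max())
    m=(abs(Y)<.04)&(Z>.03)&(Z<.12)&(X>.112)&(X<.128)
    if m.sum(): print('blade z',np.percentile(L[m][:,2],[2,98]))
    m=(abs(Y)<.032)&(Z>.022)&(Z<.038)&(X>.0)&(X<.215)
    q=L[m];h=np.histogram(q[:,0],np.arange(0,.216,.005))[0];print('box hist',h)
E
python3 -c "
from h import *
move(-.088,.047,-.013);gate()"
```

```text
t 4.1333 ch now [-0.0894  0.0468  0.0014] F [-2.05 -1.43 -0.12] j [ 0.54  0.42 -0.27  0.88  0.    0.4 ]
shift [ 0.058 -0.006  0.001] turn [-0.009 -0.    -0.002]
pedal angle 0.32952393665961505 gate 0.220476063340385 z@.09 0.05269939065281899 1521 1794
plate rear-ish x [-0.0825892  -0.06010825] 204 ztop 0.06981004129424906
blade z [0.03307348 0.07413415]
box hist [ 0  0  2 45 25 45 62 21 53 71 30 63 89 36 68 89 37 66 40 14  0  0  0  1
 38  0  0  0  0  0  0  0  0  0  0  0  0  0  0  0  0  1 61]
```

>>> {"op": "apply_moves", "data": {
  "targets": [0.02,0,0,0,0,0,1,0.04,0,0,0,0,0,1,0.06,0,0,0,0,0,1,0.068,0,0,0,0,0,1,0.068,0,0,0,0,0,1,0.068,0,0,0,0,0,1]
}}

```text
clock: 4.68
eef_pos: [0.4354, 0.2612, -0.0149]
tool_rot: [0.535, -0.464, -0.534, -0.462]
ft_force: [-0.6, -5.3, 5.4]
grip_width: 0.0853
```

```bash
python3 -c "
from h import *
move(-.075,.047,-.016);gate();move(-.075,.047,-.016)"
```

```text
t 4.6833 ch now [-0.0892  0.0452 -0.0149] F [-5.39  1.36 -5.16] j [ 0.54  0.44 -0.29  0.84 -0.    0.4 ]
shift [ 0.005 -0.057  0.007] turn [-0.011 -0.006 -0.   ]
pedal angle -0.006741737076082405 gate 0.5567417370760824 z@.09 0.038545647565551254 1763 2000
plate rear-ish x [-0.08667475 -0.08032951] 103 ztop 0.06990737758802168
blade z [0.05041319 0.09660042]
box hist [ 0  0  4 41 22 42 60 28 50 76 33 63 88 46 56 89 38 66 45  9  0  0  0  0
  0  0  0  0  0  0  0  0  0  0  0  0  0  0  0  0  0  1 61]
t 4.7333 ch now [-0.0892  0.0453 -0.0148] F [-5.49  0.23 -5.19] j [ 0.54  0.44 -0.29  0.84 -0.    0.4 ]
shift [ 0.005 -0.057  0.007] turn [-0.011 -0.005 -0.   ]
```

>>> {"op": "apply_moves", "data": {
  "targets": [0,-0.012,0,0,0,0,1,0,-0.026,0,0,0,0,1,0,-0.04,0,0,0,0,1,0,-0.05,0,0,0,0,1,0,-0.06,0,0,0,0,1,0,-0.07,0,0,0,0,1,0,-0.08,0,0,0,0,1,0,-0.09,0,0,0,0,1,0,-0.1,0,0,0,0,1,0,-0.11,0,0,0,0,1,0,-0.12,0,0,0,0,1,0,-0.12,0,0,0,0,1]
}}

```text
clock: 5.73
eef_pos: [0.4637, 0.2668, -0.0148]
tool_rot: [-0.534, 0.463, 0.535, 0.462]
ft_force: [-6.4, -0.3, 6.5]
grip_width: 0.0853
```

```bash
python3 - <<'E'
from h import *
move(.04,.045,-.015);gate()
tips('4')
p,d=bot.camera('wrist');cv2.imwrite('pics/wrist4.png',p[:,:,::-1])
ims=[cv2.imread('pics/scene4.png')[100:300,170:430],cv2.imread('pics/side4.png')[120:320,230:430]]
cv2.imwrite('pics/c4.png',np.hstack([cv2.resize(c,(400,int(400*c.shape[0]/c.shape[1])),interpolation=cv2.INTER_CUBIC)[:307] for c in ims]))
E
```

```text
t 5.7333 ch now [-0.0604  0.0465 -0.0148] F [-6.49  6.36  0.67] j [ 0.52  0.49 -0.21  0.87  0.    0.38]
shift [-0.    -0.402 -0.004] turn [-0.009 -0.001 -0.006]
pedal angle -0.0033141440449281794 gate 0.5533141440449282 z@.09 0.038691965616161506 1778 2038
plate rear-ish x [-0.05564746 -0.0482579 ] 252 ztop 0.06971403159223766
blade z [0.04936838 0.09622989]
box hist [ 0  0  0  0  0  1  5 19 17 19 37 18 26 47 30 38 64 38 41 81 26 25  0  0
  0  0  0  0  0  0  0  0  0  0  0  0  0  0  0  0  0  5 67]
side eef [-0.0604  0.0466 -0.0148]
scene eef [-0.0604  0.0465 -0.0148]
```

View pics/c4.png

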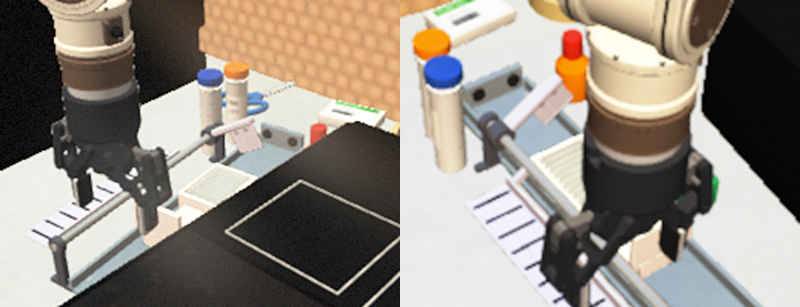

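View pics/wrist4.png

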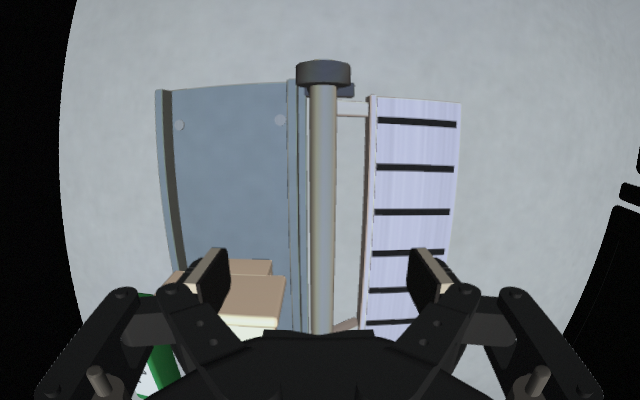

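>>> {"op": "apply_moves", "data": {
  "targets": [0,-0.012,0,0,0,0,1,0,-0.026,0,0,0,0,1,0,-0.04,0,0,0,0,1,0,-0.055,0,0,0,0,1,0,-0.07,0,0,0,0,1,0,-0.085,0,0,0,0,1,0,-0.1,0,0,0,0,1,0,-0.115,0,0,0,0,1,0,-0.13,0,0,0,0,1,0,-0.145,0,0,0,0,1,0,-0.16,0,0,0,0,1,0,-0.17,0,0,0,0,1]
}}

```text
clock: 6.93
eef_pos: [0.5054, 0.2729, -0.0149]
tool_rot: [-0.534, 0.464, 0.535, 0.462]
ft_force: [-7.5, -0.6, 7.7]
grip_width: 0.0854
```

```bash
python3 - <<'E'
from h import *
move(.04,.0465,-.015);gate()
tips('5')
p,d=bot.camera('wrist');cv2.imwrite('pics/wrist5.png',p[:,:,::-1])
ims=[cv2.imread('pics/scene5.png')[100:300,170:430],cv2.imread('pics/side5.png')[120:320,230:430]]
cv2.imwrite('pics/c5.png',np.hstack([cv2.resize(c,(400,int(400*c.shape[0]/c.shape[1])),interpolation=cv2.INTER_CUBIC)[:307] for c in ims]))
E
```

```text
t 6.9333 ch now [-0.0182  0.0464 -0.0149] F [-7.66  7.52  0.52] j [ 0.49  0.55 -0.1   0.92  0.    0.35]
shift [-0.    -0.233  0.002] turn [-0.009 -0.001 -0.007]
pedal angle -0.006802252972142827 gate 0.5568022529721429 z@.09 0.03861235896380606 1832 2088
plate rear-ish x [-0.01140941 -0.0057601 ] 267 ztop 0.06945089789683878
blade z [0.03159957 0.09289431]
box hist [ 0  0  0  0  0  0  0  0  0  0  0  0  0  0  0  0  3 17 16 15 27 27 17 39
 24 30 51 29 20 14  1  0  0  0  0  0  0  0  0  0  0  2 62]
side eef [-0.0175  0.0464 -0.0149]
scene eef [-0.0175  0.0464 -0.0148]
```

View pics/c5.png

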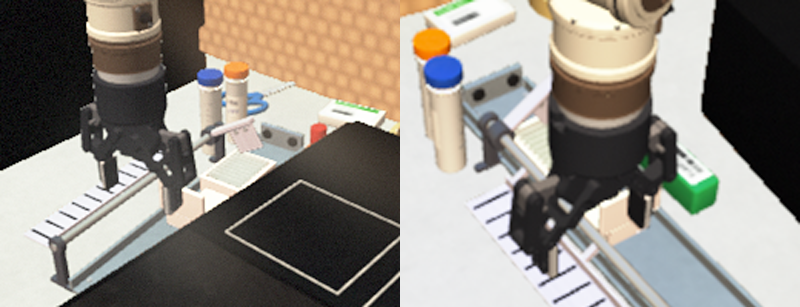

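>>> {"op": "apply_moves", "data": {
  "targets": [0,-0.015,0,0,0,0,1,0,-0.03,0,0,0,0,1,0,-0.045,0,0,0,0,1,0,-0.06,0,0,0,0,1,0,-0.075,0,0,0,0,1,0,-0.09,0,0,0,0,1,0,-0.105,0,0,0,0,1,0,-0.12,0,0,0,0,1,0,-0.135,0,0,0,0,1,0,-0.15,0,0,0,0,1,0,-0.165,0,0,0,0,1,0,-0.175,0,0,0,0,1]
}}

```text
clock: 8.13
eef_pos: [0.5489, 0.2792, -0.0149]
tool_rot: [-0.534, 0.464, 0.535, 0.462]
ft_force: [-8.4, -0.7, 6.9]
grip_width: 0.0855
```

```bash
python3 - <<'E'
from h import *
move(.04,.0465,-.015);gate()
tips('6')
ims=[cv2.imread('pics/scene6.png')[100:300,170:430],cv2.imread('pics/side6.png')[120:320,230:430]]
cv2.imwrite('pics/c6.png',np.hstack([cv2.resize(c,(400,int(400*c.shape[0]/c.shape[1])),interpolation=cv2.INTER_CUBIC)[:307] for c in ims]))
E
```

```text
t 8.1333 ch now [ 0.0257  0.0462 -0.0149] F [-6.86  8.42  0.52] j [0.47 0.62 0.03 0.98 0.   0.33]
shift [ 0.    -0.057  0.001] turn [-0.009 -0.001 -0.006]
pedal angle -0.006374739097250826 gate 0.5563747390972509 z@.09 0.038534224964977236 2080 2423
plate rear-ish x [0.03315628 0.03822529] 280 ztop 0.06974751885072938
blade z [0.05060841 0.07329596]
box hist [ 0  0  0  0  0  0  0 95  3  0  0  0  0  0  0  0  0  0  0  0  0  0  0  0
  0  0  1  5  2  3  0  0  2 20  9 31 41 11 25  0  0  1 62]
side eef [ 0.0263  0.0462 -0.0149]
scene eef [ 0.0263  0.0463 -0.0149]
```

View pics/c6.png

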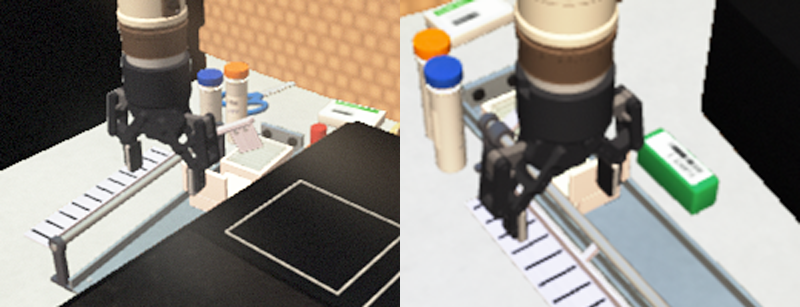

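>>> {"op": "apply_moves", "data": {
  "targets": [0,-0.01,0,0,0,0,1,0,-0.02,0,0,0,0,1,0,-0.03,0,0,0,0,1,0,-0.04,0,0,0,0,1,0,-0.04,0,0,0,0,1]
}}

```text
clock: 8.7
eef_pos: [0.5592, 0.2807, -0.0149]
tool_rot: [-0.534, 0.463, 0.535, 0.462]
ft_force: [-5.9, -1.2, 6.3]
grip_width: 0.0853
```

>>> {"op": "apply_moves", "data": {
  "targets": [0,-0.005,0,0,0,0,1,0,-0.008,0,0,0,0,1,0,-0.008,0,0,0,0,1]
}}

```text
clock: 8.95
eef_pos: [0.5607, 0.281, -0.0149]
tool_rot: [-0.534, 0.464, 0.535, 0.462]
ft_force: [-5.5, -1.5, 5.4]
grip_width: 0.0855
```

>>> {"op": "apply_moves", "data": {
  "targets": [0,-0.004,0,0,0,0,1,0,-0.008,0,0,0,0,1,0,-0.008,0,0,0,0,1]
}}

```text
clock: 9.2
eef_pos: [0.5628, 0.2813, -0.0149]
tool_rot: [-0.534, 0.464, 0.535, 0.462]
ft_force: [-5.5, -1.3, 5.7]
grip_width: 0.0854
```

>>> {"op": "apply_moves", "data": {
  "targets": [0,-0.004,0,0,0,0,1,0,-0.006,0,0,0,0,1,0,-0.006,0,0,0,0,1]
}}

```text
clock: 9.45
eef_pos: [0.5641, 0.2815, -0.0149]
tool_rot: [-0.534, 0.464, 0.535, 0.462]
ft_force: [-6.8, -0.7, 5.5]
grip_width: 0.0854
```

```bash
python3 - <<'E'
from h import *
move(.04,.0465,-.015);gate()
E
```

```text
t 9.45 ch now [ 0.0411  0.0462 -0.0149] F [-5.51  6.8   0.33] j [0.46 0.65 0.08 1.   0.   0.32]
shift [0.    0.004 0.001] turn [-0.009 -0.001 -0.006]
pedal angle -0.00783015429700453 gate 0.5578301542970046 z@.09 0.03854364928148177 2223 2571
plate rear-ish x [0.04802071 0.05354216] 282 ztop 0.06995939015939467
blade z [0.06759869 0.06759869]
box hist [ 0  0  0  0  0  0  0  0  0  1 99  8  0  0  0  0  0  0  0  0  0  0  0  0
  0  0  0  0  0  0  0  0  2 11  6 19 22 18 34 32 21 22 32]
```

>>> {"op": "apply_moves", "data": {
  "targets": [0,-0.004,0,0,0,0,1,0,-0.006,0,0,0,0,1,0,-0.006,0,0,0,0,1]
}}

```text
clock: 9.75
eef_pos: [0.5656, 0.2817, -0.0149]
tool_rot: [-0.534, 0.464, 0.535, 0.462]
ft_force: [-6.3, -0.6, 6.3]
grip_width: 0.0853
```

>>> {"op": "apply_moves", "data": {
  "targets": [0,-0.004,0,0,0,0,1,0,-0.006,0,0,0,0,1,0,-0.006,0,0,0,0,1]
}}

```text
clock: 10.0
eef_pos: [0.5661, 0.2817, -0.0149]
tool_rot: [-0.534, 0.464, 0.536, 0.461]
ft_force: [-8.5, -0.5, 8.5]
grip_width: 0.0852
```

>>> {"op": "apply_moves", "data": {
  "targets": [0,-0.004,0,0,0,0,1,0,-0.006,0,0,0,0,1,0,-0.006,0,0,0,0,1]
}}

```text
clock: 10.25
eef_pos: [0.5659, 0.2817, -0.0149]
tool_rot: [-0.533, 0.465, 0.536, 0.461]
ft_force: [-12.2, -1.2, 10.2]
grip_width: 0.0857
```

```bash
python3 - <<'E'
from h import *
move(.04,.0465,-.015);gate()
p,d=bot.camera('scene');cv2.imwrite('pics/scene7.png',cv2.resize(p[130:270,200:400,::-1],None,fx=3.8,fy=3.8,interpolation=cv2.INTER_CUBIC))
E
```

```text
t 10.25 ch now [ 0.0429  0.0461 -0.0149] F [-10.15  12.25   0.6 ] j [0.46 0.65 0.09 1.02 0.   0.32]
shift [0.    0.012 0.001] turn [-0.01  -0.001 -0.015]
pedal angle -0.006756323396660281 gate 0.5567563233966604 z@.09 0.03854806115681095 2237 2586
plate rear-ish x [0.05024967 0.05533812] 281 ztop 0.06952482239728408
box hist [ 0  1  0  0  0  0  0  0  0  0 22 80  1  0  0  0  0  0  0  0  0  0  0  0
  0  0  0  0  0  0  0  0  3  3 14 15 11 30 30 19 36 15 32]
```

View pics/scene7.png

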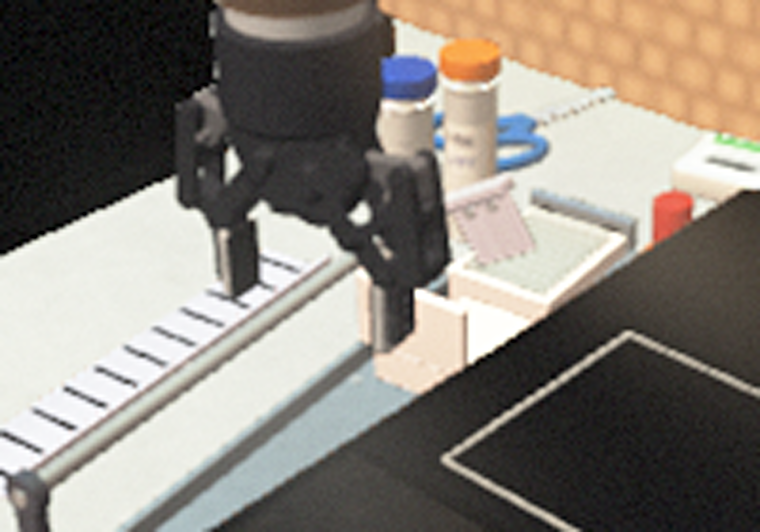

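>>> {"op": "apply_moves", "data": {
  "targets": [0,0.006,0,0,0,0,1,0,0.012,0,0,0,0,1,0,0.018,0,0,0,0,1,0,0.03,0,0,0,0,1,0,0.05,0,0,0,0,1,0,0.07,0,0,0,0,1,0,0.07,0,0,0,0,1]
}}

```text
clock: 10.93
eef_pos: [0.5532, 0.28, -0.0139]
tool_rot: [0.535, -0.462, -0.534, -0.463]
ft_force: [3.4, 0.8, 3.9]
grip_width: 0.0854
```

```bash
python3 - <<'E'
from h import *
move(.025,.0465,.12)
for n in ['side','scene']:
    p,d=bot.camera(n);cv2.imwrite(f'pics/{n}8.png',p[:,:,::-1])
    L=w2ch(cloud(n,d));X,Y,Z=L[...,0],L[...,1],L[...,2]
    m=(abs(Y)<.034)&(Z>.05)&(Z<.068)&(X>.045)&(X<.065);print(n,'plate',m.sum(),np.percentile(L[m][:,0],[3,20,50,80,97]).round(4) if m.sum() else '')
gate()
ims=[cv2.imread('pics/scene8.png')[130:270,200:400],cv2.imread('pics/side8.png')[120:260,230:430]]
cv2.imwrite('pics/c8.png',np.hstack([cv2.resize(c,(400,280),interpolation=cv2.INTER_CUBIC) for c in ims]))
E
```

```text
t 10.9333 ch now [ 0.0301  0.0463 -0.0139] F [-3.88 -3.46  0.25] j [ 0.47  0.63  0.04  0.98 -0.    0.32]
shift [-0.536  0.019  0.001] turn [-0.01   0.001  0.004]
side plate 62 [0.0539 0.0552 0.0559 0.0568 0.0577]
scene plate 129 [0.0508 0.0519 0.053  0.0541 0.057 ]
pedal angle 0.013047761154314943 gate 0.5369522388456851 z@.09 0.039262048579460154 2096 2462
plate rear-ish x [0.03520487 0.05544457] 238 ztop 0.06983405071192494
blade z [0.05738168 0.07108005]
box hist [ 0  0  0  0  0  0  0  0  0  0 21 85  1  0  0  0  0  0  0  0  0  0  0  0
  0  0  0  0  1  0  0  0  4  7 23 24 14 42 47 17 49 20 43]
```

View pics/c8.png

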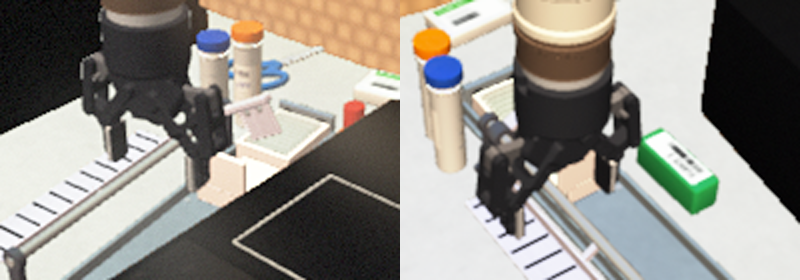

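>>> {"op": "apply_moves", "data": {
  "targets": [-0.015,0.01,0,0,0,0,1,-0.03,0.02,0,0,0,0,1,-0.05,0.02,0,0,0,0,1,-0.075,0.02,0,0,0,0,1,-0.1,0.02,0,0,0,0,1,-0.13,0.02,0,0,0,0,1,-0.18,0.02,0,0,0,0,1,-0.25,0.02,0,0,0,0,1,-0.34,0.02,0,0,0,0,1,-0.44,0.02,0,0,0,0,1,-0.54,0.02,0,0,0,0,1,-0.54,0.02,0,0,0,0,1]
}}

```text
clock: 12.08
eef_pos: [0.5503, 0.2805, 0.1264]
tool_rot: [0.536, -0.46, -0.534, -0.465]
ft_force: [0.5, -0.5, 0.7]
grip_width: 0.0854
```

```bash
python3 - <<'E'
from h import *
move(.025,.0465,.12)
for n in ['side','scene']:
    p,d=bot.camera(n);cv2.imwrite(f'pics/{n}9.png',p[:,:,::-1])
    L=w2ch(cloud(n,d));X,Y,Z=L[...,0],L[...,1],L[...,2]
    m=(abs(Y)<.034)&(Z>.05)&(Z<.068)&(X>.045)&(X<.065);print(n,'plate',m.sum(),np.percentile(L[m][:,0],[3,20,50,80,97]).round(4) if m.sum() else '')
    q=L[m]; print('skew',np.polyfit(q[:,1],q[:,0],1),'ztop',np.percentile(q[:,2],98))
gate()
ims=[cv2.imread('pics/scene9.png')[130:270,200:400],cv2.imread('pics/side9.png')[120:260,230:430]]
cv2.imwrite('pics/c9.png',np.hstack([cv2.resize(c,(400,280),interpolation=cv2.INTER_CUBIC) for c in ims]))
E
```

```text
t 12.0833 ch now [0.0273 0.0473 0.1264] F [-0.68 -0.4  -0.59] j [0.47 0.5  0.21 1.28 0.   0.33]
shift [ 0.025  0.01  -0.003] turn [-0.009  0.006  0.016]
side plate 249 [0.0539 0.0549 0.056  0.0579 0.0605]
skew [0.02218287 0.05635327] ztop 0.0654551595644523
scene plate 229 [0.0509 0.0522 0.0534 0.0545 0.0574]
skew [0.01477219 0.05355206] ztop 0.06417190130253013
pedal angle 0.5198543132236789 gate 0.030145686776321123 z@.09 0.06075169753360974 1597 2036
plate rear-ish x [0.05442916 0.0556282 ] 426 ztop 0.06756661094990002
blade z [0.03077625 0.06205614]
box hist [  0   0   0   0   0   0   0   0   0   0  42 117   1   0   0   0   0   0
   0   0   0   0   0   3  96   2  35   7   9   0   4  17  41  14  30  27
  14  29  30  17  30  13  16]
```

View pics/c9.png

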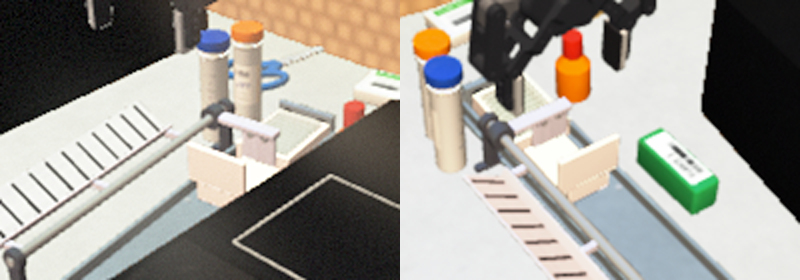

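```bash
python3 - <<'E'
from h import *
def pf(d):
    L=w2ch(cloud('side',d));X,Y,Z=L[...,0],L[...,1],L[...,2]
    m=(Y>.06)&(Y<.13)&(Z>.02)&(Z<.075)&(X>-.138)&(X<-.02);q=L[m];w=np.ones(len(q),bool)
    for _ in range(6):
        a,b=np.polyfit(q[w,1],q[w,2],1);w=abs(q[:,2]-a*q[:,1]-b)<.003
    return .55-np.arctan(a)
print(pf(np.load('side0.npy')),pf(bot.camera('side')[1]))
p=bot.camera('scene')[0]
o=bot.get_obs();print(o['eef_pos'],o['ft_force'],abs(o['joint_vel']).max())
E
```

```text
0.030686533391131365 0.026926128610464506
[0.54651293 0.27847539 0.11872608] [-0.32579566  0.35007234 -0.59552863] 0.009533012366508139
```

```bash
python3 -c "
from workcell import bot
print(bot.job_done())"
```

```text
the job is handed in; nothing more can be done
None
```

The tray is home against the end stop and the gate is shut behind the slides. I handed the job in at about 12 s of the 51 s allowed; handing in gave no verdict.

**What I did:** I set the open gripper across the hinge tube. One fingertip pressed the pedal, and the gate measured about 0.56 rad throughout the push. The other fingertip pushed the end plate until the tray stalled on the bumpers. The force peaked at about 12 N along the push and 10 N vertically, by the wrist sensor. I then backed off about 13 mm with the pedal still down, and lifted clear so the gate closed.

**Last checks:**
- **Tray position:** the rear face of the end plate is at about x = 0.052 m in the chute frame. That puts the nose at about 0.208–0.210 m, at the bumpers. The tray looked flat and straight, with a skew of about 0.02 rad.
- **Gate:** the blade hangs over the tongue. My depth fit gave 0.027 rad, and the same fit read 0.031 rad for the shut gate at the start, so the gate is fully shut within that fit's bias.
- **Robot:** it reads about 0.7 N, which is sensor noise, and the fingertips stand about 17 cm above the bench, so it touches nothing.
- **Bystanders:** the tubes, bottle and mailer look unmoved in the pictures; I did not measure them.

**One disagreement:** all three cameras put the open fingertips about 54 mm behind the reported TCP, not the 13 mm the description suggests. I worked from the camera value, and the height at which the fingertip met the pedal agreed with it.

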